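# Ring box into the latching valuables tray

### The job

Put the small wooden ring box upright into the front compartment of the tray that is sticking out of the grey valuables cabinet, and let go of it. Then press the tray in gently (a light finger's push, never more than 20 N) until its push-push latch catches, let go, and make sure that the tray stays in by itself with the box in it. Leave everything else on the table where it is.

Things in the scene. Friction and masses are not known exactly. Their poses are not given: they have to be found in the camera images.
- ring_box: Small closed box of dark wood with a brass line round it and a brass clasp: 50 (x) by 34 (y) by 42 mm high, 90 g. The smaller of the two wooden boxes on the table. Origin at the centre of its underside, z up.
- tray: Loose steel tray, 0.32 kg, 100 mm wide, 190 long, sliding in the cabinet on slippery runners along its own x, which points into the cabinet. Origin: underside, 65 mm behind the front face. Side walls and divider 18 mm high. Its rear part, inside the cabinet, carries the latch track. At the start its face stands 81 to 95 mm in front of the mouth, the front compartment clear of the cabinet.
- tray_floor (a point): Centre of the floor of the tray's front compartment, 6 mm above the tray's underside and 24.5 mm in front of its origin. The compartment is open above, 69 mm long (x) and 92 mm wide (y). Axes as the tray.
- tray_face (a point): Centre of the outer face of the tray's grey upright front panel, the face to press: 98 mm wide, its lower edge 2 mm and its top 46 mm above the tray's underside, panel 6 mm thick. The point is 65 mm in front of the tray's origin and 23 mm above its underside. Axes as the tray.
- cabinet: Fixed low grey metal cabinet, 128 mm wide (y), 250 deep, 68 high, with a dark base plate 6 mm thick that runs 115 mm out in front and carries the tray. Origin on the table below the middle of the mouth's plane; x points into the cabinet, away from the robot within 15 degrees; z up. A spring ejector and a push-push latch are hidden inside, at a depth that varies over 28 mm from one time to the next and cannot be seen.
- mouth (a point): Centre of the mouth's lower edge, 6 mm above the cabinet's origin; mouth 102 wide, 55 high. The tray slides freely (under 2 N), then a spring resists, 2.5 N rising to 6-10 N over 40 mm. The catch engages 3.5 mm deeper than the latched place; 2 mm further a rubber buffer (7 N per mm) ends the stroke: a press of 13-15 N that goes no further has caught.
- top_middle (a point): Centre of the cabinet's top, 125 mm behind the mouth, 68 up. Latch, continued: let go, a caught tray comes back 4-7 mm and stays, its face 9 to 37 mm in front of the mouth. If not caught, or if a latched tray is pressed again, the spring drives it out by 36 mm or more from the latched place, face over 44 mm in front of the mouth; it can then be pressed afresh.
- jewel_box: Bystander: large wooden box like the ring box, 90 by 62 by 50 mm high. Origin at the centre of its underside.
- trinket_tin: Bystander: round steel tin, diameter 64, height 31 mm. Origin at the centre of its underside.
- candlestick: Bystander: brass candlestick 115 mm high, foot diameter 68 mm. Origin at the centre of its underside.
- wallet: Bystander: brown leather wallet, 110 by 90 by 18 mm. Origin at the centre of its underside.
Not all that is in view belongs to the job. Leave any orange look-alike of the tray alone.

How it is judged:
By the outcome, as a careful person would: the job done as asked, in the order asked, and still so for the second after the job is handed in, with the robot touching nothing.
It also fails if it takes over 56 s, if anything falls off the work surface, if the arm or the gripper's body presses on something with over 40 N, if the wrist force passes 120 N, or if a joint passes its speed limit or range.

### The arm

A 6-joint arm with a two-finger parallel gripper is mounted at the origin on the work surface. World frame = base frame: x ahead of the robot, y to its left, z up, the work surface at z = 0. Lengths are in m, angles in rad, forces in N, time in s.
With the tool pointing down it reaches from about 0.325 to 0.85 m from the base axis. Payload 15.5 kg.
Tool frame: the origin (TCP) lies midway between the tips of the shut fingers; the grasp point (between the pads) lies 19 mm behind it (ctrl.grip_depth is the distance from the TCP to the grasp point, in m); z points along the fingers, x is the direction in which the jaws open and shut, and the axes are right-handed (so a half turn about z gives the same grasp; the last joint's range is limited). The gripper opens to 91 mm and grips with 3 to 60 N. Pads are 32 mm wide; open, the fingers measure 118 mm over their backs; the gripper's body (76 mm by 178 mm) begins 60 mm behind the grasp point.
Start: joints at [-1.228, 0.494, 1.345, -0, 1.302, -0.096], TCP at [0.266, -0.566, 0.214] pointing down, gripper open.
Joint ranges: [-2.91, 2.91], [-0.82, 2.16], [0.22, 2.67], [-1.22, 4.37], [0.12, 2.79], [-3.08, 3.08]. Speed limits (rad/s): [1.89, 1.89, 2.57, 3.01, 3.01, 3.01].

### API

Orientations are given as a unit quaternion [x, y, z, w].
In Python, from station import ctrl, cams, order gives the robot as it stands.
- The arm moves only by the tool send_rows, never from a script. Its arguments are lists of equal length, an entry for each row: "xyz": the shift along the tool's x, y, z scaled (see below), a list of three; "yaw": the turn about the tool's z scaled (see below); "gripper": the opening in per cent of the stroke, from 0 (shut) to 100 (fully open). In form: {"xyz": [[x, y, z], ...], "yaw": [yaw, ...], "gripper": [gripper, ...]}. A call has 1 to 12 rows; each row is the pose to reach, as a shift and turn from the pose commanded when the call began, along the tool's axes at that moment; what a row does not reach only later rows make up. The controller multiplies each number of a shift by 0.15 m and each number of a turn by 90 degrees. A row lasts 1/8 s, in which the tool goes at most 62.5 mm and 10.7 degrees, less where a joint would pass 70% of its speed; a pose out of reach is approached as far as the arm can. A call with a number of a shift or a turn outside -1 to 1 is refused whole. A call with a gripper value outside its range is refused whole. The fingers move at their own pace and stop on an object; "squeeze" is the grip in N (left out, the last holds). Time passes only in rows, so rows that repeat a pose let the fingers close. It gives the time, the measured TCP pose, the force and the opening at its end, in the units of the state.
- ctrl.observe(): the state, without advancing time (a new reading comes with each control period).
- cams.read_camera(name): name is "side" or "top" or "wrist"; returns the picture (480x640x3 uint8, red, green, blue); there is no depth.
- cams.camera_model(name): a dict with "K" (3x3 intrinsics, pixels), "view" (4x4, takes a point from world to camera coordinates); the wrist camera has in their place "mount" (4x4, takes a point from camera to tool coordinates, whose origin is the TCP and whose axes are the tool frame's). Camera axes: x right, y up, looking along -z (the intrinsics and any distortion apply to the point x, -y, -z); pixel columns grow to the right and rows downward; lengths in m; the calibration is good to about 2 mm. A picture is of the moment at which its call begins: read the wrist's pose just before it. camera_model takes no time and is no camera call.
- order.finish_job(): hands the job in, once; it reports no verdict.
Trained networks look in the newest picture that a camera, given by its name, has taken for a name from the list of things; names that differ only in an ending like _2 or _b are one class to them, and where a whole thing is asked for, a point or a joint stands for the part that bears it (a point fixed in the world has none). Each returns a list of dicts, best first, with "confidence" (0 to 1); they miss things now and then, are a little off and sometimes report something else, mostly with a low value. They report only what shows in the picture. A call takes as long as a camera call. They do not tell look-alikes from the thing itself.
- cams.boxes_of(camera, target): "box" ([left, top, width, height] in pixels, round what is visible of it).
- cams.mark_of(camera, target): "at" ([row, column] in pixels: a listed point, or the origin of a listed thing).
The state is a dict: "t": time; "q": joint angles; "joint_velocities": joint speeds; "tau": joint torques, N m; "ee_pos": TCP position; "ee_rot": TCP orientation; "contact_force": force on the tool from outside, world axes, zero at the start; "wrist_torque": the same for the moment, N m; "grip_width": opening from 0.0 (shut) to 1.0 (fully open).
Only numpy, scipy, OpenCV 4.12 (cv2) and the standard library are available. Lean on these libraries where they do the work, as an engineer would, in place of code of your own. Each camera call takes 0.05 s, during which the arm holds its last target.

## Working session

There is one attempt and no reset: what is moved stays moved. The work goes in short steps, Python scripts to look and compute and a tool call to move; the robot and the scene stay as the last step left them, time stands still between calls to the robot, and variables do not carry over. Pictures are saved under pics/ and viewed, and the job is handed in when it is done.

Besides the shell and the picture viewer there is one more tool, called after ">>>" as a command line: name --pt "numbers of a row" for each row, then --argument value for the rest. send_rows: Moves the arm, as the interface text tells. Shifts and turns lie within -1 to 1; 1 stands for 0.15 m of shift or 90 degrees of turn. Its arguments: {"type":"object","properties":{"xyz":{"type":"array"},"yaw":{"type":"array"},"gripper":{"type":"array"},"squeeze":{"type":"number"}},"required":["xyz","yaw","gripper"]}

```bash
mkdir -p pics; ls; cat > h.py <<'E'
import numpy as np,cv2
from station import ctrl,cams,order
from scipy.spatial.transform import Rotation as R
def T():
    s=ctrl.observe(); M=np.eye(4); M[:3,:3]=R.from_quat(s["ee_rot"]).as_matrix(); M[:3,3]=s["ee_pos"]; return M
def c2w(name,M=None):
    m=cams.camera_model(name)
    if "view" in m: return np.array(m["K"]),np.linalg.inv(np.array(m["view"]))
    return np.array(m["K"]),(T() if M is None else M)@np.array(m["mount"])
def ray(name,row,col,M=None):
    K,C=c2w(name,M)
    d=np.linalg.inv(K)@[col,row,1]; d=np.array([d[0],-d[1],-d[2]])
    return C[:3,3],C[:3,:3]@d
def onz(name,row,col,z,M=None):
    o,d=ray(name,row,col,M); return o+d*(z-o[2])/d[2]
def proj(name,p,M=None):
    K,C=c2w(name,M); q=np.linalg.inv(C)@np.append(p,1); q=K@[q[0],-q[1],-q[2]]; return q[1]/q[2],q[0]/q[2]
def pic(name,f):
    im=cams.read_camera(name); cv2.imwrite("pics/"+f+".png",cv2.cvtColor(im,cv2.COLOR_RGB2BGR)); return im
E
python3 - <<'E'
from h import *
for n in ["top","side","wrist"]:
    print(n,{k:(np.round(v,3).tolist() if not isinstance(v,str) else v) for k,v in cams.camera_model(n).items()})
    pic(n,n+"0")
print(ctrl.observe(), ctrl.grip_depth)
Z=dict(ring_box=0,tray_face=.03,tray_floor=.012,mouth=.006,top_middle=.068,cabinet=0,jewel_box=0)
for t,z in Z.items():
  for n in ["top","side"]:
    for r in cams.mark_of(n,t)[:3]:
        print(t,n,round(r["confidence"],2),np.round(r["at"]),np.round(onz(n,*r["at"],z),3))
E
```

```text
pics
top {'K': [[506.314, 0.0, 320.022], [0.0, 506.314, 245.337], [0.0, 0.0, 1.0]], 'view': [[0.014, -1.0, 0.001, -0.043], [0.993, 0.014, 0.121, -0.53], [-0.121, -0.0, 0.993, -0.952], [0.0, 0.0, 0.0, 1.0]]}
side {'K': [[452.791, 0.0, 317.56], [0.0, 452.791, 241.173], [0.0, 0.0, 1.0]], 'view': [[-0.831, -0.556, 0.019, 0.401], [0.355, -0.504, 0.788, -0.244], [-0.428, 0.661, 0.616, -0.7], [0.0, 0.0, 0.0, 1.0]]}
wrist {'K': [[346.572, 0.0, 317.492], [0.0, 346.572, 240.156], [0.0, 0.0, 1.0]], 'mount': [[1.0, 0.001, 0.0, -0.0], [0.001, -0.962, -0.273, -0.077], [-0.0, 0.273, -0.962, -0.172], [0.0, 0.0, 0.0, 1.0]]}
{'t': 0.15, 'q': array([-1.22754459e+00,  4.94051142e-01,  1.34596810e+00, -3.91051154e-06,
        1.30248195e+00, -9.55253403e-02]), 'joint_velocities': array([-0.00021407, -0.00099682, -0.00282364, -0.00164211,  0.00055823,
       -0.00018189]), 'tau': array([ 1.25298975e-03, -8.79203081e+01, -3.82047343e+01,  7.08643463e-02,
        5.02395560e-02, -8.44054443e-05]), 'ee_pos': array([ 0.2654142 , -0.56553899,  0.2134756 ]), 'ee_rot': array([ 8.44047792e-01, -5.36267768e-01, -3
[... 609 characters left out ...]
3 ]
tray_face side 0.69 [251. 319.] [ 0.508 -0.04   0.03 ]
tray_floor top 0.97 [241. 334.] [ 0.542 -0.064  0.012]
tray_floor top 0.97 [122. 200.] [0.783 0.214 0.012]
tray_floor top 0.73 [414. 158.] [0.205 0.269 0.012]
tray_floor side 0.83 [277. 130.] [0.773 0.22  0.012]
tray_floor side 0.8 [245. 308.] [ 0.55  -0.062  0.012]
tray_floor side 0.73 [466. 373.] [0.21  0.276 0.012]
top_middle top 0.62 [145. 352.] [ 0.721 -0.095  0.068]
top_middle side 0.81 [191. 256.] [ 0.719 -0.098  0.068]
top_middle side 0.28 [248. 321.] [ 0.483 -0.011  0.068]
cabinet top 0.95 [215. 337.] [ 0.598 -0.068  0.   ]
jewel_box top 0.66 [278. 185.] [0.466 0.232 0.   ]
jewel_box side 0.69 [356. 254.] [0.463 0.221 0.   ]
```

View pics/top0.png

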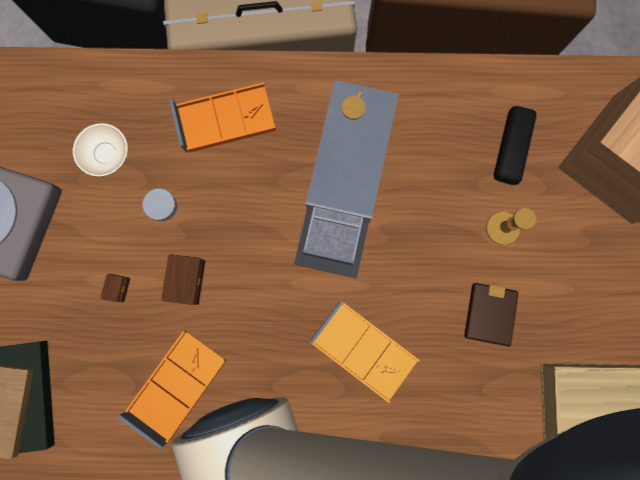

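View pics/side0.png

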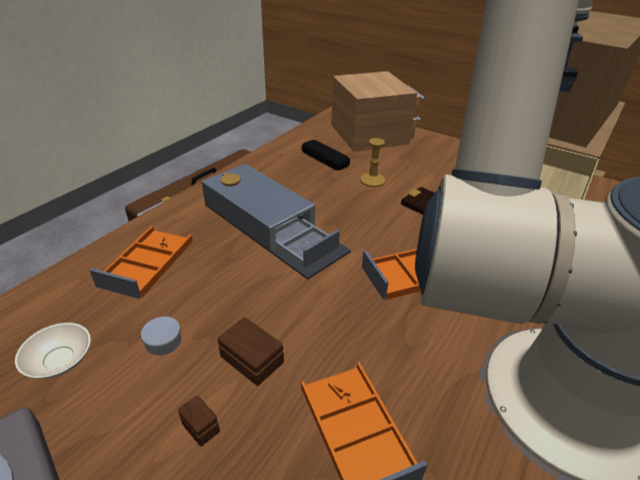

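The grey cabinet is at top-view (352,150), with its tray at (334,241). The ring box is at (118,290) in the top view and (200,429) in the side view. The three orange trays are look-alikes. Next I'll move over the ring box.

```bash
cat >> h.py <<'E'
def go(p,th=None):
    """scaled tool shift for target TCP p (world), th = desired angle of tool x (deg)"""
    M=T(); d=M[:3,:3].T@(np.array(p)-M[:3,3]); a=np.degrees(np.arctan2(M[1,0],M[0,0]))
    print("go",np.round(p,3),"shift",np.round(d/.15,3),"yaw",None if th is None else round(((a-th+180)%360-180)/90,3),"now th",round(a,2))
E
python3 - <<'E'
from h import *
for p in [(0.34,-.44,.25),(.42,-.28,.25),(.47,-.1,.25),(.47,.08,.25),(.46,.22,.25),(.40,.36,.25)]: go(p,-90)
E
```

```text
go [ 0.34 -0.44  0.25] shift [-0.548 -0.806 -0.241] yaw 0.279 now th -64.86
go [ 0.42 -0.28  0.25] shift [-1.287 -1.742 -0.241] yaw 0.279 now th -64.86
go [ 0.47 -0.1   0.25] shift [-2.232 -2.553 -0.241] yaw 0.279 now th -64.86
go [0.47 0.08 0.25] shift [-3.318 -3.063 -0.24 ] yaw 0.279 now th -64.86
go [0.46 0.22 0.25] shift [-4.191 -3.399 -0.24 ] yaw 0.279 now th -64.86
go [0.4  0.36 0.25] shift [-5.206 -3.434 -0.24 ] yaw 0.279 now th -64.86
```

>>> send_rows --pt "-0.2 -0.3 -0.1" --pt "-0.45 -0.65 -0.25" --pt "-0.7 -1.0 -0.25" --pt "-0.7 -1.0 -0.25" --yaw '[0.1,0.2,0.28,0.28]' --gripper '[100,100,100,100]'

```text
t: 1.35
ee_pos: [0.3581, -0.404, 0.252]
ee_rot: [-0.707, 0.707, -0.0, 0.0]
contact_force: [-0.5, -0.9, -0.2]
grip_width: 0.999
```

>>> send_rows --pt "-0.35 -0.25 0" --pt "-0.7 -0.5 0" --pt "-1 -0.7 0" --yaw '[0,0,0]' --gripper '[100,100,100]'

```text
t: 1.72
ee_pos: [0.4628, -0.2561, 0.2514]
ee_rot: [-0.707, 0.707, -0.0, -0.0]
contact_force: [0.6, -0.9, 0.3]
grip_width: 1.0
```

>>> send_rows --pt "-0.35 0 0" --pt "-0.7 0 0" --pt "-1 0 0" --yaw '[0,0,0]' --gripper '[100,100,100]'

```text
t: 2.1
ee_pos: [0.462, -0.1059, 0.2514]
ee_rot: [-0.707, 0.707, -0.0, 0.0]
contact_force: [1.6, 0.6, 1.2]
grip_width: 1.002
```

```bash
python3 - <<'E'
from h import *
M=T();pic("wrist","w1");print(ctrl.observe()["t"],M[:3,3])
for t,z in dict(tray_face=.029,tray_floor=.012,mouth=.006,cabinet=0,top_middle=.068).items():
    for r in cams.mark_of("wrist",t)[:2]: print(t,r["confidence"],r["at"],onz("wrist",*r["at"],z,M).round(4))
go((.40,.36,.25),-90)
E
```

```text
2.15 [ 0.46195948 -0.10589913  0.25141538]
tray_face 0.92 [271.6, 269.4] [ 0.3874 -0.0474  0.029 ]
tray_face 0.62 [175.9, 265.1] [ 0.5021 -0.0471  0.029 ]
tray_floor 0.88 [135.9, 271.7] [ 0.5454 -0.054   0.012 ]
mouth 0.55 [133.7, 272.8] [ 0.5479 -0.0546  0.006 ]
cabinet 0.62 [90.1, 284.2] [ 0.5951 -0.0684  0.    ]
top_middle 0.71 [136.9, 273.6] [ 0.5435 -0.0629  0.068 ]
go [0.4  0.36 0.25] shift [-3.12   0.419  0.008] yaw -0.001 now th -90.07
```

View pics/w1.png

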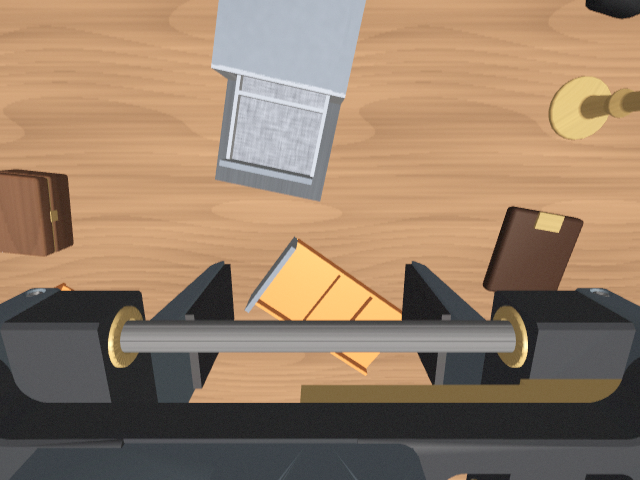

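Wrist view: the tray's front panel runs from (218,163) to (312,183), and the compartment is empty. On to the ring box.

>>> send_rows --pt "-0.35 0 0" --pt "-0.7 0 0" --pt "-1 0 0" --yaw '[0,0,0]' --gripper '[100,100,100]'

```text
t: 2.78
ee_pos: [0.4625, 0.0433, 0.2514]
ee_rot: [-0.706, 0.708, -0.0, 0.0]
contact_force: [0.5, -1.4, 0.5]
grip_width: 0.999
```

>>> send_rows --pt "-0.35 0 0" --pt "-0.7 0 0" --pt "-1 0 0" --yaw '[0,0,0]' --gripper '[100,100,100]'

```text
t: 3.15
ee_pos: [0.463, 0.1937, 0.2514]
ee_rot: [-0.706, 0.708, -0.0, 0.0]
contact_force: [0.4, -0.3, -0.1]
grip_width: 0.999
```

>>> send_rows --pt "-0.35 0 0.2" --pt "-0.7 0 0.4" --pt "-1 0 0.4" --pt "-1 0 0.4" --yaw '[0,0,0,0]' --gripper '[100,100,100,100]'

```text
t: 3.65
ee_pos: [0.4633, 0.3446, 0.1906]
ee_rot: [0.707, -0.707, -0.0, 0.0]
contact_force: [0.4, -1.1, -0.1]
grip_width: 1.003
```

```bash
python3 - <<'E'
from h import *
M=T();pic("wrist","w2");print(ctrl.observe()["t"],M[:3,3])
for r in cams.mark_of("wrist","ring_box")[:2]: print(r["confidence"],r["at"],onz("wrist",*r["at"],0,M).round(4))
np.save("M2.npy",M)
E
```

```text
3.7 [0.4632865  0.34456489 0.19059053]
0.94 [236.3, 300.7] [0.4416 0.3629 0.    ]
```

View pics/w2.png

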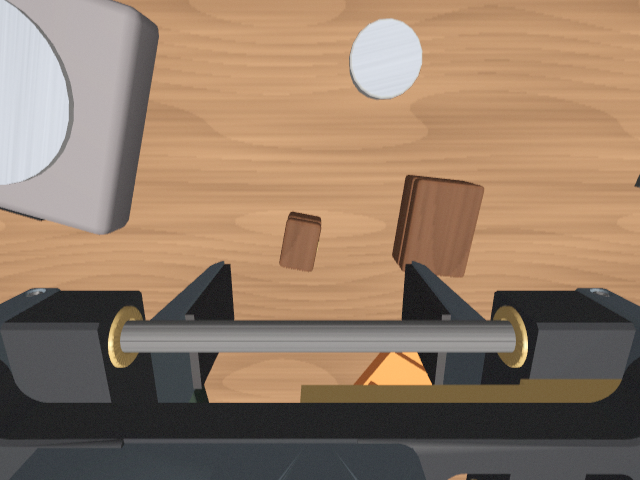

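The ring box's lid spans about (281–321, 219–271), its long side near vertical, so the jaws are already nearly across the 34 mm sides.

```bash
python3 - <<'E'
from h import *
M=np.load("M2.npy"); im=cv2.imread("pics/w2.png")
c=im[205:280,270:335]; cv2.imwrite("pics/w2c.png",cv2.resize(c,None,fx=8,fy=8,interpolation=cv2.INTER_CUBIC))
g=c[:,:,2].astype(int); 
m=((g>70)&(g<150)).astype(np.uint8); n,l,s,_=cv2.connectedComponentsWithStats(m); k=1+np.argmax(s[1:,4])
print(s[k]); 
cn=max(cv2.findContours((l==k).astype(np.uint8),cv2.RETR_EXTERNAL,cv2.CHAIN_APPROX_NONE)[0],key=len)[:,0]+[270,205]
P=np.array([onz("wrist",v,u,.042,M)[:2] for u,v in cn],np.float32)*1000
r=cv2.minAreaRect(P.astype(np.float32)); print(r)
E
```

```text
[   9    7   42   60 1613]
((447.50091552734375, 361.4819641113281), (33.625946044921875, 56.09120559692383), 79.08814239501953)
```

View pics/w2c.png

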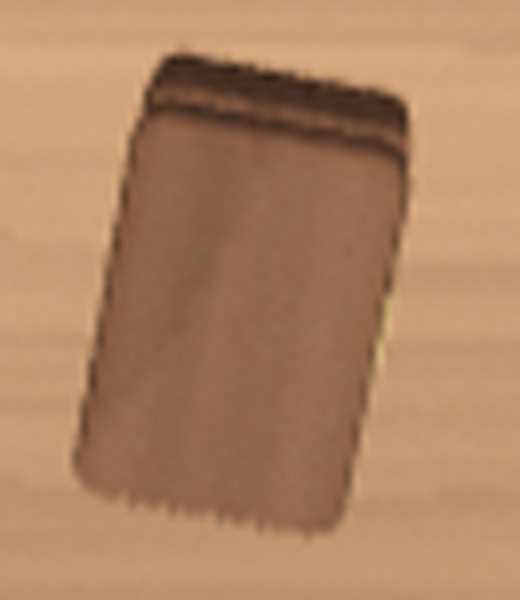

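```bash
python3 - <<'E'
from h import *
go((.443,.3625,.08),-101)
go((.443,.3625,.012),-101)
E
```

```text
go [0.443 0.362 0.08 ] shift [-0.136  0.134  0.74 ] yaw 0.121 now th -90.07
go [0.443 0.362 0.012] shift [-0.136  0.134  1.194] yaw 0.121 now th -90.07
```

```bash
python3 - <<'E'
from h import *
M=T();print(M,np.load("M2.npy")[:3,3]);
E
```

```text
[[-1.26957504e-03 -9.99999158e-01 -2.68278806e-04  4.63136887e-01]
 [-9.99999076e-01  1.26970497e-03 -4.84706654e-04  3.42193709e-01]
 [ 4.85046880e-04  2.67663186e-04 -9.99999847e-01  1.91072470e-01]
 [ 0.00000000e+00  0.00000000e+00  0.00000000e+00  1.00000000e+00]] [0.4632865  0.34456489 0.19059053]
```

>>> send_rows --pt "-0.07 0.07 0.25" --pt "-0.136 0.134 0.5" --pt "-0.136 0.134 0.74" --pt "-0.136 0.134 0.74" --yaw '[0.06,0.121,0.121,0.121]' --gripper '[75,75,75,75]'

```text
t: 4.25
ee_pos: [0.4418, 0.3611, 0.0789]
ee_rot: [-0.636, 0.772, 0.0, -0.002]
contact_force: [0.4, -0.4, 0.7]
grip_width: 0.751
```

>>> send_rows --pt "0 0 0" --pt "0 0 0" --yaw '[0,0]' --gripper '[75,75]'

```text
t: 4.5
ee_pos: [0.4435, 0.3634, 0.082]
ee_rot: [-0.636, 0.772, -0.0, 0.001]
contact_force: [0.4, 0.1, 0.4]
grip_width: 0.751
```

```bash
python3 - <<'E'
from h import *
M=T();im=pic("wrist","w3");print(ctrl.observe()["t"],M[:3,3])
go((.443,.3625,.012),-101)
for z in (0,.042): print(proj("wrist",(.443,.3625,z),M))
a=np.radians(-11);ex=np.array([np.cos(a),np.sin(a),0]);ey=np.array([-np.sin(a),np.cos(a),0])
q=np.array([proj("wrist",np.array([.443,.3625,.042])+sx*.025*ex+sy*.017*ey,M)[::-1] for sx,sy in [(1,1),(1,-1),(-1,-1),(-1,1)]])
im=cv2.cvtColor(im,cv2.COLOR_RGB2BGR);cv2.polylines(im,[q.astype(np.int32)],True,(0,255,0),1);cv2.imwrite("pics/w3b.png",im)
E
```

```text
4.55 [0.44351129 0.36337769 0.08203933]
go [0.443 0.362 0.012] shift [0.007 0.002 0.466] yaw 0.0 now th -100.97
(np.float64(246.84475422926212), np.float64(318.9885780156504))
(np.float64(265.6079881212944), np.float64(319.16687576297625))
```

View pics/w3b.png

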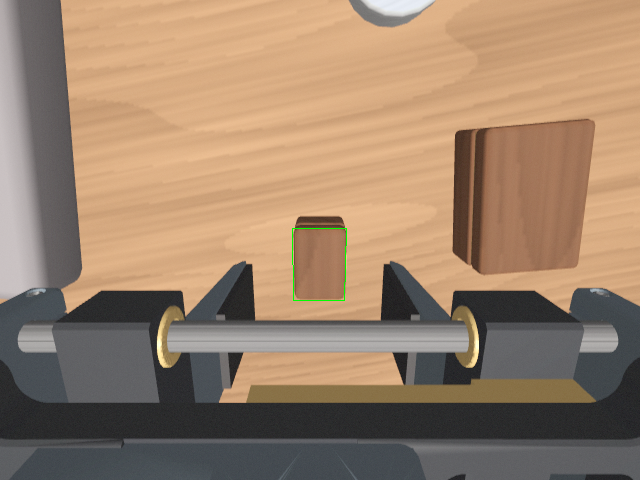

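The predicted lid outline matches the box, and the box sits centred between the fingers. Descending to grip.

>>> send_rows --pt "0.004 0.002 0.2" --pt "0.004 0.002 0.38" --pt "0.004 0.002 0.466" --pt "0.004 0.002 0.466" --pt "0.004 0.002 0.466" --pt "0.004 0.002 0.466" --pt "0.004 0.002 0.466" --pt "0.004 0.002 0.466" --yaw '[0,0,0,0,0,0,0,0]' --gripper '[75,75,75,75,20,20,20,20]' --squeeze 15

```text
t: 5.55
ee_pos: [0.4421, 0.3628, 0.0108]
ee_rot: [-0.636, 0.771, -0.0, 0.0]
contact_force: [-0.8, -0.8, 5.7]
grip_width: 0.372
```

```bash
python3 - <<'E'
from h import *
s=ctrl.observe();print(s["t"],s["ee_pos"],s["grip_width"]*91)
# tray geometry from w1
im=cv2.imread("pics/w1.png");c=im[60:205,205:350];cv2.imwrite("pics/w1c.png",cv2.resize(c,None,fx=4,fy=4,interpolation=cv2.INTER_CUBIC))
E
```

```text
5.55 [0.44214076 0.36283936 0.01083167] 33.82178707405532
```

View pics/w1c.png

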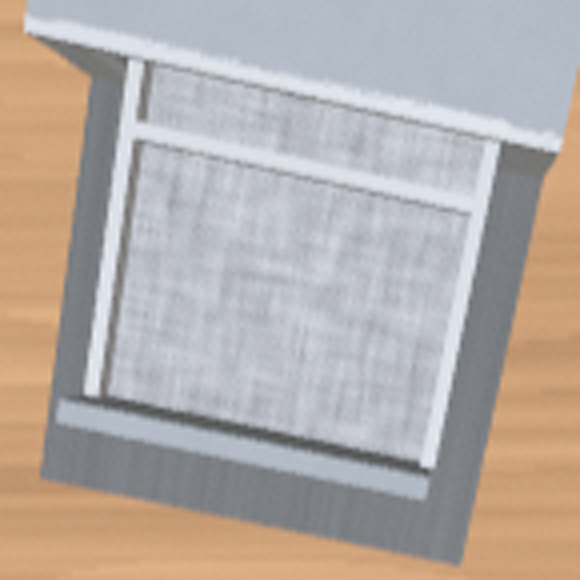

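```bash
python3 - <<'E'
from h import *
M=np.load("M2.npy").copy();M[:3,3]=[.46196,-.1059,.25141]
def q(u,v,z): return onz("wrist",60+v/4,205+u/4,z,M)
for n,a,b,z in [("plate",(42,478),(460,565),.006),("cabtop",(25,30),(562,150),.068),("panel",(57,420),(427,497),.052),("dividerfront",(133,140),(472,213),.025),("floorrear",(140,148),(468,216),.012),("panelin",(57,398),(430,472),.052)]:
    A,B=q(*a,z),q(*b,z);d=B-A
    print(n,A.round(4),B.round(4),"mid",((A+B)/2).round(4),"len",np.linalg.norm(d).round(4),"yaw",(np.degrees(np.arctan2(d[1],d[0]))+90).round(2))
E
```

```text
plate [0.4957 0.0157 0.006 ] [ 0.4694 -0.1089  0.006 ] mid [ 0.4825 -0.0466  0.006 ] len 0.1273 yaw -11.89
cabtop [ 0.6056 -0.0068  0.068 ] [ 0.5794 -0.1327  0.068 ] mid [ 0.5925 -0.0698  0.068 ] len 0.1285 yaw -11.75
panel [ 0.5155 -0.0029  0.052 ] [ 0.4953 -0.0998  0.052 ] mid [ 0.5054 -0.0513  0.052 ] len 0.099 yaw -11.75
dividerfront [ 0.5869 -0.0214  0.025 ] [ 0.5685 -0.1119  0.025 ] mid [ 0.5777 -0.0667  0.025 ] len 0.0924 yaw -11.5
floorrear [ 0.5864 -0.0205  0.012 ] [ 0.5687 -0.111   0.012 ] mid [ 0.5775 -0.0657  0.012 ] len 0.0923 yaw -11.1
panelin [ 0.5211 -0.0033  0.052 ] [ 0.5019 -0.1006  0.052 ] mid [ 0.5115 -0.052   0.052 ] len 0.0992 yaw -11.16
```

>>> send_rows --pt "0 0 -0.2" --pt "0 0 -0.5" --pt "0 0 -0.8" --pt "0 0 -0.9" --pt "0 0 -0.9" --yaw '[0,0,0,0,0]' --gripper '[20,20,20,20,20]'

```text
t: 6.18
ee_pos: [0.4422, 0.3629, 0.1459]
ee_rot: [-0.636, 0.771, -0.0, 0.001]
contact_force: [-0.3, 0.2, -1.5]
grip_width: 0.372
```

>>> send_rows --pt "0.25 -0.1 0" --pt "0.55 -0.25 0" --pt "0.88 -0.4 0" --yaw '[0,0,0]' --gripper '[20,20,20]'

```text
t: 6.55
ee_pos: [0.4752, 0.2203, 0.1437]
ee_rot: [-0.637, 0.771, 0.0, -0.001]
contact_force: [0.8, -0.2, -1.4]
grip_width: 0.37
```

>>> send_rows --pt "0.3 -0.13 0" --pt "0.6 -0.26 0" --pt "0.88 -0.4 0" --yaw '[0,0,0]' --gripper '[20,20,20]'

```text
t: 6.92
ee_pos: [0.5088, 0.0791, 0.1437]
ee_rot: [-0.636, 0.771, 0.001, -0.001]
contact_force: [1.1, 1.2, -0.4]
grip_width: 0.371
```

>>> send_rows --pt "0.3 -0.13 0" --pt "0.6 -0.26 0" --pt "0.8 -0.36 0" --pt "0.88 -0.4 0" --pt "0.88 -0.4 0" --pt "0.88 -0.4 0" --yaw '[0,0,0,0.008,0.008,0.008]' --gripper '[20,20,20,20,20,20]'

```text
t: 7.68
ee_pos: [0.5429, -0.059, 0.145]
ee_rot: [-0.632, 0.775, 0.001, -0.0]
contact_force: [0.6, 0.3, -1.8]
grip_width: 0.373
```

```bash
python3 - <<'E'
from h import *
M=T();pic("wrist","w4");s=ctrl.observe();print(s["t"],M[:3,3],s["grip_width"])
pic("side","s4")
go((.544,-.0593,.06),-101.7);go((.544,-.0593,.0255),-101.7)
E
```

```text
7.725 [ 0.54290207 -0.05902915  0.14501509] 0.37065418643173
go [ 0.544 -0.059  0.06 ] shift [ 0.    -0.006  0.569] yaw 0.001 now th -101.59
go [ 0.544 -0.059  0.026] shift [ 0.    -0.006  0.799] yaw 0.001 now th -101.59
```

View pics/w4.png

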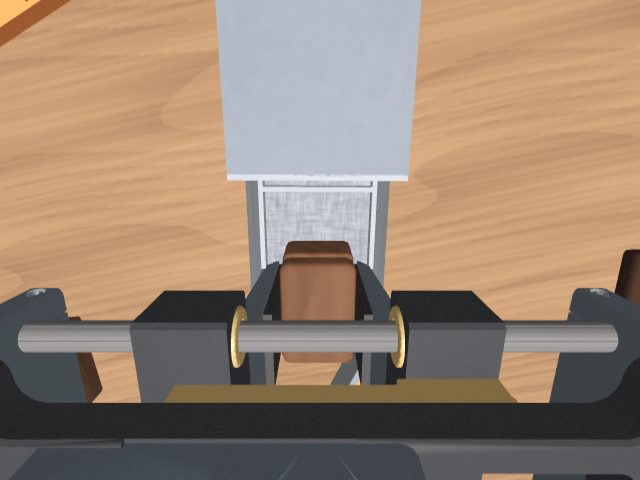

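View pics/s4.png

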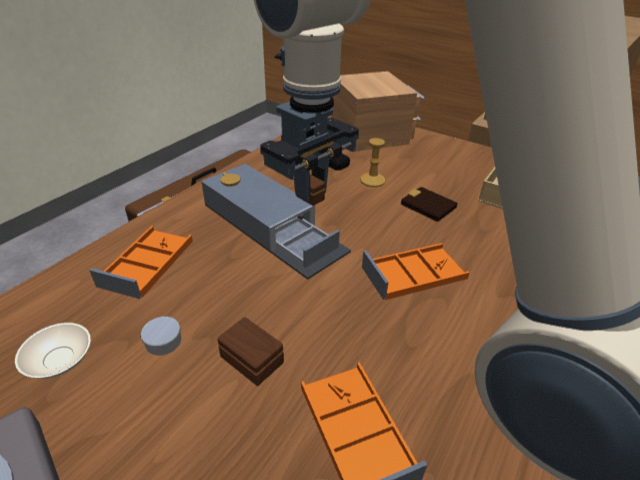

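The side and wrist views show the box held level over the compartment. Its yaw matches the tray's, and it is centred between the side walls (columns 247 and 388).

>>> send_rows --pt "0 -0.006 0.2" --pt "0 -0.006 0.4" --pt "0 -0.006 0.55" --pt "0 -0.006 0.65" --pt "0 -0.006 0.74" --pt "0 -0.006 0.79" --pt "0 -0.006 0.79" --pt "0 -0.006 0.79" --yaw '[0,0,0,0,0,0,0,0]' --gripper '[20,20,20,20,20,20,20,20]'

```text
t: 8.78
ee_pos: [0.5447, -0.0605, 0.0275]
ee_rot: [-0.632, 0.775, -0.0, 0.0]
contact_force: [0.8, -0.0, -0.5]
grip_width: 0.375
```

```bash
python3 - <<'E'
from h import *
M=T();pic("wrist","w5");s=ctrl.observe();print(s["t"],M[:3,3],s["contact_force"])
im=pic("side","s5");cv2.imwrite("pics/s5c.png",cv2.resize(cv2.cvtColor(im[150:300,220:380],cv2.COLOR_RGB2BGR),None,fx=4,fy=4))
E
```

```text
8.825 [ 0.54470229 -0.06046886  0.02747593] [ 0.59532481 -0.35569986 -0.9634709 ]
```

View pics/s5c.png

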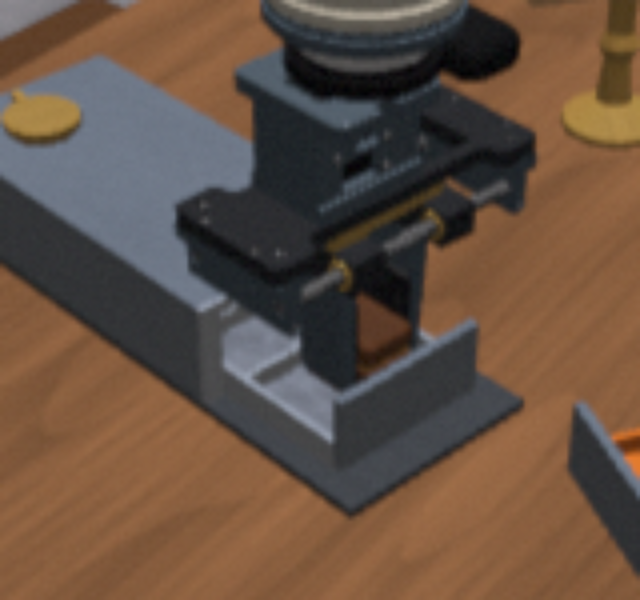

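View pics/w5.png

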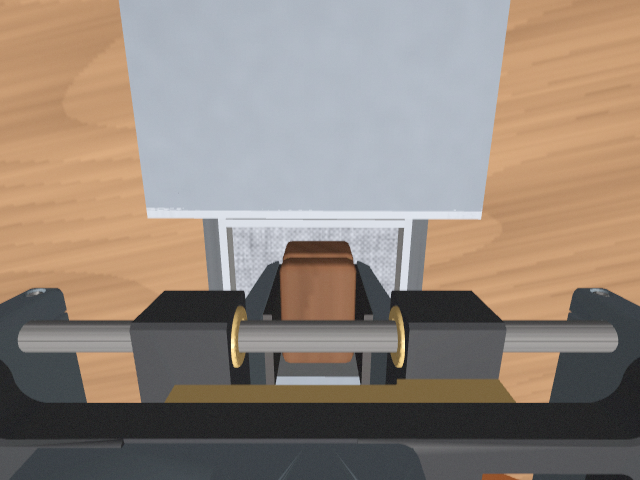

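The box is inside the compartment, clear of the divider and front panel. Lowering the last 4–5 mm until it touches.

>>> send_rows --pt "0 0 0.01" --pt "0 0 0.02" --pt "0 0 0.027" --pt "0 0 0.027" --yaw '[0,0,0,0]' --gripper '[20,20,20,20]'

```text
t: 9.38
ee_pos: [0.5444, -0.0604, 0.0229]
ee_rot: [-0.632, 0.775, 0.0, -0.0]
contact_force: [-0.0, 0.4, -1.0]
grip_width: 0.37
```

>>> send_rows --pt "0 0 0.004" --pt "0 0 0.007" --pt "0 0 0.007" --yaw '[0,0,0]' --gripper '[20,20,20]'

```text
t: 9.75
ee_pos: [0.5444, -0.0604, 0.0228]
ee_rot: [-0.632, 0.775, -0.0, 0.0]
contact_force: [-5.1, 1.7, 19.4]
grip_width: 0.37
```

Touching the floor at the expected height (0.0228). I'll ease off, open part way and rise.

>>> send_rows --pt "0 0 -0.005" --pt "0 0 -0.005" --pt "0 0 -0.005" --pt "0 0 -0.005" --pt "0 0 -0.005" --yaw '[0,0,0,0,0]' --gripper '[20,45,55,55,55]'

```text
t: 10.38
ee_pos: [0.5444, -0.0604, 0.0226]
ee_rot: [-0.632, 0.775, 0.0, -0.0]
contact_force: [0.0, 0.2, -0.2]
grip_width: 0.551
```

>>> send_rows --pt "0 0 -0.1" --pt "0 0 -0.25" --pt "0 0 -0.5" --pt "0 0 -0.8" --pt "0 0 -0.8" --yaw '[0,0,0,0,0]' --gripper '[55,55,55,55,55]'

```text
t: 11.0
ee_pos: [0.5463, -0.0608, 0.1467]
ee_rot: [-0.632, 0.775, -0.003, 0.002]
contact_force: [-0.1, -0.5, -0.4]
grip_width: 0.549
```

```bash
python3 - <<'E'
from h import *
s=ctrl.observe();print(s["t"],s["ee_pos"],s["contact_force"])
im=pic("side","s6");cv2.imwrite("pics/s6c.png",cv2.resize(cv2.cvtColor(im[150:300,220:380],cv2.COLOR_RGB2BGR),None,fx=4,fy=4))
ax=np.array([np.cos(np.radians(-11.75)),np.sin(np.radians(-11.75)),0]);f=np.array([.5054,-.0513,0])
for d in (-.06,):
    p=f+ax*d
    go(p+[0,0,.13],-101.75);go(p+[0,0,.016],-101.75)
E
```

```text
11.0 [ 0.54631742 -0.06076023  0.14673548] [-0.14548971 -0.48738166 -0.43638688]
go [ 0.447 -0.039  0.13 ] shift [-0.007  0.673  0.096] yaw 0.001 now th -101.66
go [ 0.447 -0.039  0.016] shift [-0.007  0.676  0.856] yaw 0.001 now th -101.66
```

View pics/s6c.png

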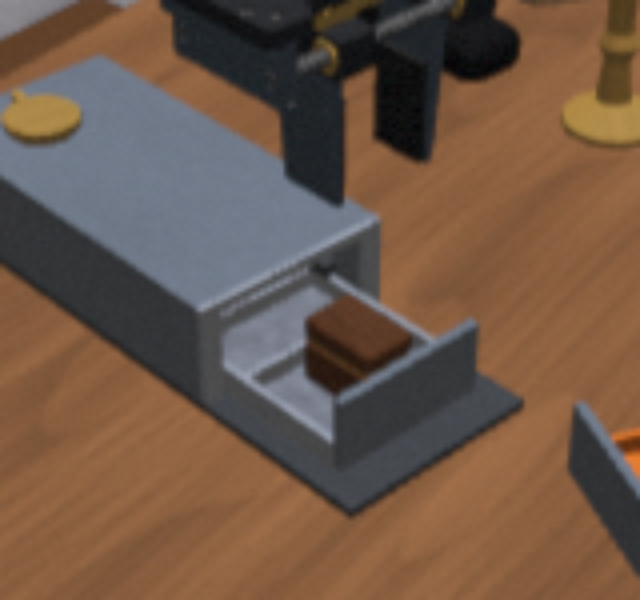

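The ring box stands upright on its own in the front compartment. Next I'll shut the fingers and bring them down in front of the face.

>>> send_rows --pt "-0.007 0.2 0" --pt "-0.007 0.4 0" --pt "-0.007 0.54 0" --pt "-0.007 0.54 0" --pt "-0.007 0.54 0" --pt "-0.007 0.54 0" --yaw '[0,0,0,0,0,0]' --gripper '[0,0,0,0,0,0]'

```text
t: 11.8
ee_pos: [0.4661, -0.0432, 0.1426]
ee_rot: [-0.632, 0.775, -0.0, 0.0]
contact_force: [0.2, -0.1, -0.6]
grip_width: 0.005
```

```bash
python3 - <<'E'
from h import *
s=ctrl.observe();print(s["t"],s["ee_pos"],s["grip_width"])
ax=np.array([np.cos(np.radians(-11.75)),np.sin(np.radians(-11.75)),0]);f=np.array([.5054,-.0513,0])
go(f-ax*.04+[0,0,.014],-101.75)
pic("top","t7")
E
```

```text
11.8 [ 0.46605839 -0.04317474  0.14255379] 0.00542556724171019
go [ 0.466 -0.043  0.014] shift [-0.    -0.001  0.857] yaw 0.001 now th -101.67
```

View pics/t7.png

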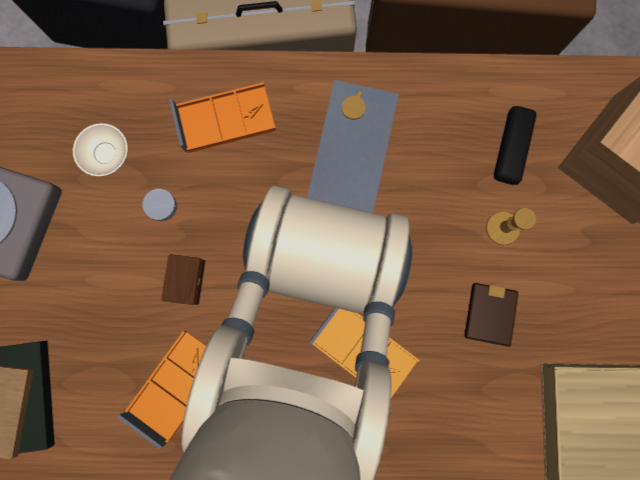

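The top view shows everything else undisturbed; the arm hides the tray. Descending in front of the face.

>>> send_rows --pt "0 0 0.25" --pt "0 0 0.5" --pt "0 0 0.7" --pt "0 0 0.8" --pt "0 0 0.85" --pt "0 0 0.85" --pt "0 0 0.85" --yaw '[0,0,0,0,0,0,0]' --gripper '[0,0,0,0,0,0,0]'

```text
t: 12.72
ee_pos: [0.4658, -0.0431, 0.0157]
ee_rot: [-0.632, 0.775, -0.0, 0.0]
contact_force: [0.5, 0.3, 0.1]
grip_width: 0.005
```

```bash
python3 - <<'E'
from h import *
s=ctrl.observe();print(s["t"],s["ee_pos"],s["grip_width"],s["contact_force"])
im=pic("side","s8");cv2.imwrite("pics/s8c.png",cv2.resize(cv2.cvtColor(im[150:300,220:380],cv2.COLOR_RGB2BGR),None,fx=4,fy=4))
E
```

```text
12.725 [ 0.46575051 -0.04307492  0.01572265] 0.004695325834258036 [0.51991159 0.33100186 0.12447639]
```

View pics/s8c.png

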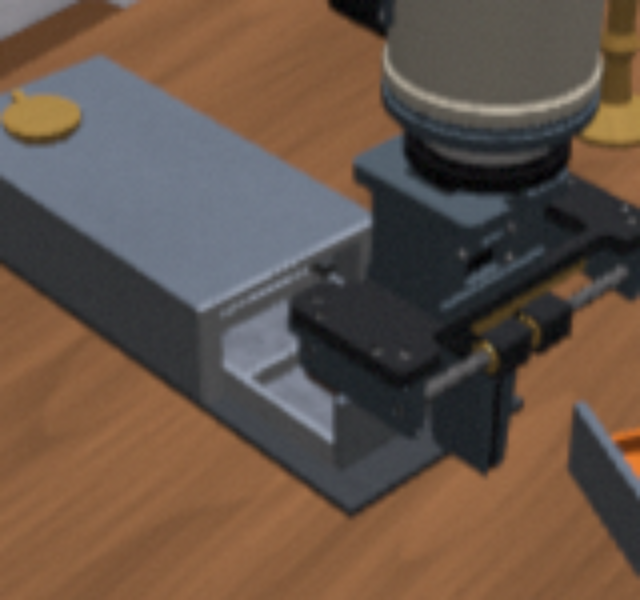

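>>> send_rows --pt "0 -0.05 0" --pt "0 -0.09 0" --pt "0 -0.12 0" --pt "0 -0.15 0" --pt "0 -0.18 0" --pt "0 -0.21 0" --pt "0 -0.24 0" --pt "0 -0.27 0" --pt "0 -0.3 0" --pt "0 -0.33 0" --yaw '[0,0,0,0,0,0,0,0,0,0]' --gripper '[0,0,0,0,0,0,0,0,0,0]'

```text
t: 14.02
ee_pos: [0.514, -0.053, 0.0152]
ee_rot: [-0.632, 0.775, 0.0, 0.0]
contact_force: [-0.8, -0.6, -0.5]
grip_width: 0.006
```

>>> send_rows --pt "0 -0.02 0" --pt "0 -0.04 0" --pt "0 -0.06 0" --pt "0 -0.08 0" --yaw '[0,0,0,0]' --gripper '[0,0,0,0]'

```text
t: 14.52
ee_pos: [0.5257, -0.0554, 0.0152]
ee_rot: [-0.632, 0.775, -0.0, 0.0]
contact_force: [-0.6, 0.9, 0.5]
grip_width: 0.007
```

```bash
python3 - <<'E'
from h import *
ax=np.array([np.cos(np.radians(-11.75)),np.sin(np.radians(-11.75)),0])
s=ctrl.observe();print(s["t"],s["ee_pos"],s["contact_force"],s["contact_force"]@ax, (s["ee_pos"]-[.5925,-.0698,0])@ax)
im=pic("side","s9");cv2.imwrite("pics/s9c.png",cv2.resize(cv2.cvtColor(im[150:300,220:380],cv2.COLOR_RGB2BGR),None,fx=4,fy=4))
E
```

```text
14.525 [ 0.52567699 -0.05543963  0.01519259] [-0.62804247  0.85536993  0.5016728 ] -0.7890711698586336 -0.06834714054834883
```

View pics/s9c.png

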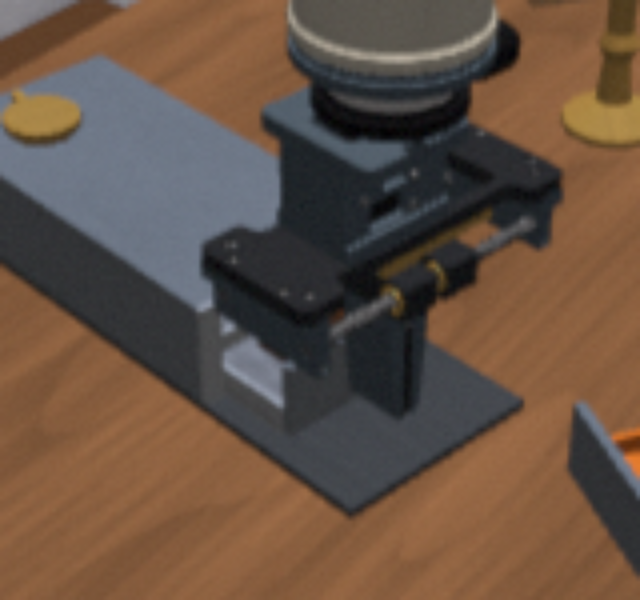

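The tray slides in freely and its face is now about 52 mm from the mouth. I'll go on in small steps and watch the force.

>>> send_rows --pt "0 -0.015 0" --pt "0 -0.03 0" --pt "0 -0.045 0" --pt "0 -0.06 0" --yaw '[0,0,0,0]' --gripper '[0,0,0,0]'

```text
t: 15.08
ee_pos: [0.5336, -0.057, 0.0151]
ee_rot: [-0.632, 0.775, 0.001, -0.0]
contact_force: [-5.5, 2.0, 3.4]
grip_width: 0.009
```

>>> send_rows --pt "0 -0.015 0" --pt "0 -0.03 0" --pt "0 -0.04 0" --yaw '[0,0,0]' --gripper '[0,0,0]'

```text
t: 15.45
ee_pos: [0.5393, -0.0582, 0.0151]
ee_rot: [-0.632, 0.775, 0.001, -0.001]
contact_force: [-6.4, 2.2, 4.2]
grip_width: 0.004
```

>>> send_rows --pt "0 -0.013 0" --pt "0 -0.026 0" --pt "0 -0.04 0" --yaw '[0,0,0]' --gripper '[0,0,0]'

```text
t: 15.82
ee_pos: [0.5449, -0.0593, 0.015]
ee_rot: [-0.632, 0.775, 0.001, -0.001]
contact_force: [-7.4, 3.0, 5.6]
grip_width: 0.008
```

>>> send_rows --pt "0 -0.013 0" --pt "0 -0.026 0" --pt "0 -0.033 0" --yaw '[0,0,0]' --gripper '[0,0,0]'

```text
t: 16.2
ee_pos: [0.5497, -0.0603, 0.015]
ee_rot: [-0.632, 0.775, 0.001, -0.001]
contact_force: [-7.0, 3.1, 4.8]
grip_width: 0.005
```

>>> send_rows --pt "0 -0.01 0" --pt "0 -0.02 0" --pt "0 -0.025 0" --yaw '[0,0,0]' --gripper '[0,0,0]'

```text
t: 16.58
ee_pos: [0.5532, -0.061, 0.015]
ee_rot: [-0.632, 0.775, 0.001, -0.001]
contact_force: [-8.6, 2.8, 5.5]
grip_width: 0.007
```

>>> send_rows --pt "0 -0.01 0" --pt "0 -0.02 0" --pt "0 -0.02 0" --yaw '[0,0,0]' --gripper '[0,0,0]'

```text
t: 16.95
ee_pos: [0.5562, -0.0617, 0.015]
ee_rot: [-0.632, 0.775, 0.001, -0.001]
contact_force: [-6.9, 2.4, 4.7]
grip_width: 0.008
```

>>> send_rows --pt "0 -0.01 0" --pt "0 -0.02 0" --pt "0 -0.02 0" --yaw '[0,0,0]' --gripper '[0,0,0]'

```text
t: 17.32
ee_pos: [0.5591, -0.0622, 0.0149]
ee_rot: [-0.632, 0.775, 0.001, -0.001]
contact_force: [-8.2, 3.0, 4.3]
grip_width: 0.005
```

>>> send_rows --pt "0 -0.01 0" --pt "0 -0.015 0" --pt "0 -0.015 0" --yaw '[0,0,0]' --gripper '[0,0,0]'

```text
t: 17.7
ee_pos: [0.5614, -0.0627, 0.0149]
ee_rot: [-0.632, 0.775, 0.001, -0.001]
contact_force: [-7.1, 2.6, 3.7]
grip_width: 0.004
```

>>> send_rows --pt "0 -0.01 0" --pt "0 -0.015 0" --pt "0 -0.015 0" --yaw '[0,0,0]' --gripper '[0,0,0]'

```text
t: 18.08
ee_pos: [0.5637, -0.0632, 0.0149]
ee_rot: [-0.632, 0.775, 0.001, -0.001]
contact_force: [-6.6, 2.4, 2.7]
grip_width: 0.006
```

>>> send_rows --pt "0 -0.01 0" --pt "0 -0.015 0" --pt "0 -0.015 0" --yaw '[0,0,0]' --gripper '[0,0,0]'

```text
t: 18.45
ee_pos: [0.5655, -0.0636, 0.0149]
ee_rot: [-0.632, 0.775, 0.001, -0.001]
contact_force: [-8.8, 3.5, 4.2]
grip_width: 0.009
```

>>> send_rows --pt "0 -0.005 0" --pt "0 -0.01 0" --pt "0 -0.01 0" --yaw '[0,0,0]' --gripper '[0,0,0]'

```text
t: 18.82
ee_pos: [0.5669, -0.0638, 0.0149]
ee_rot: [-0.632, 0.775, 0.001, -0.001]
contact_force: [-9.2, 3.1, 4.5]
grip_width: 0.006
```

>>> send_rows --pt "0 -0.004 0" --pt "0 -0.007 0" --pt "0 -0.007 0" --yaw '[0,0,0]' --gripper '[0,0,0]'

```text
t: 19.2
ee_pos: [0.5673, -0.0639, 0.0149]
ee_rot: [-0.632, 0.775, 0.002, -0.001]
contact_force: [-12.0, 2.8, 9.0]
grip_width: 0.003
```

>>> send_rows --pt "0 -0.002 0" --pt "0 -0.002 0" --pt "0 -0.002 0" --yaw '[0,0,0]' --gripper '[0,0,0]'

```text
t: 19.58
ee_pos: [0.5674, -0.0639, 0.0148]
ee_rot: [-0.632, 0.775, 0.002, -0.001]
contact_force: [-13.8, 3.6, 8.3]
grip_width: 0.007
```

The press is at 14.3 N along the tray and the tray goes no further, so it is on the buffer and has caught. Backing off gently.

>>> send_rows --pt "0 0.02 0" --pt "0 0.04 0" --pt "0 0.06 0" --pt "0 0.08 0" --pt "0 0.12 0" --pt "0 0.18 0" --pt "0 0.25 0" --pt "0 0.25 0" --yaw '[0,0,0,0,0,0,0,0]' --gripper '[0,0,0,0,0,0,0,0]'

```text
t: 20.58
ee_pos: [0.532, -0.0567, 0.0152]
ee_rot: [-0.632, 0.775, 0.0, -0.0]
contact_force: [1.0, 0.5, 0.3]
grip_width: 0.007
```

```bash
python3 - <<'E'
from h import *
s=ctrl.observe();print(s["t"],s["ee_pos"],s["contact_force"])
im=pic("side","s10");cv2.imwrite("pics/s10c.png",cv2.resize(cv2.cvtColor(im[150:300,220:380],cv2.COLOR_RGB2BGR),None,fx=4,fy=4))
E
```

```text
20.575 [ 0.53203538 -0.05673166  0.01518318] [1.01760399 0.48206651 0.32274475]
```

View pics/s10c.png

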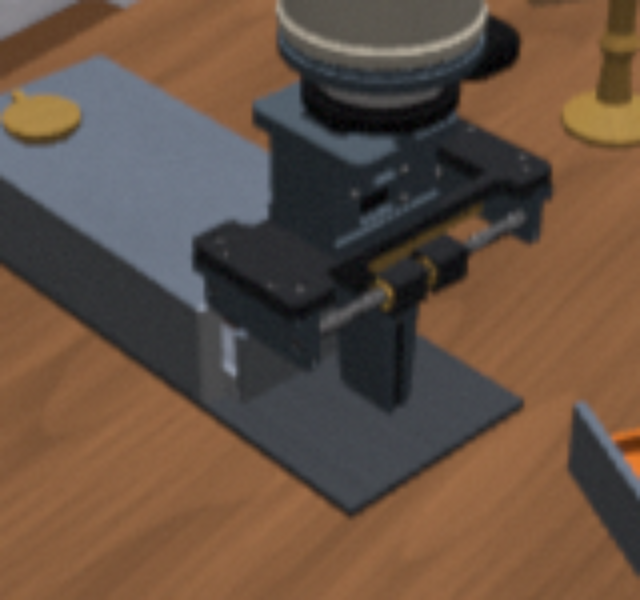

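The tray stays in by itself. I'll clear the arm and check again.

>>> send_rows --pt "0 0.1 0" --pt "0 0.2 0" --pt "0 0.35 -0.2" --pt "0 0.35 -0.5" --pt "0 0.35 -0.9" --pt "0 0.35 -1" --pt "0 0.35 -1" --yaw '[0,0,0,0,0,0,0]' --gripper '[0,0,0,0,0,0,0]'

```text
t: 21.5
ee_pos: [0.4815, -0.0463, 0.1659]
ee_rot: [-0.632, 0.775, -0.001, 0.001]
contact_force: [-0.2, 0.3, -1.1]
grip_width: 0.007
```

```bash
python3 - <<'E'
from h import *
M=T();im=pic("wrist","w11");print(ctrl.observe()["t"],M[:3,3])
for r in cams.mark_of("wrist","tray_face")[:2]:
    p=onz("wrist",*r["at"],.029,M);print(r,p,(p-[.5925,-.0698,0])@[.979,-.203,0])
pic("side","s11"); 
c=im[0:240,160:460];cv2.imwrite("pics/w11c.png",cv2.cvtColor(cv2.resize(c,None,fx=2,fy=2),cv2.COLOR_RGB2BGR))
E
```

```text
21.55 [ 0.48148726 -0.0463111   0.16592796]
{'at': [118.3, 313.3], 'confidence': 0.62} [ 0.57637626 -0.06241269  0.029     ] -0.017284764140613956
```

View pics/w11.png

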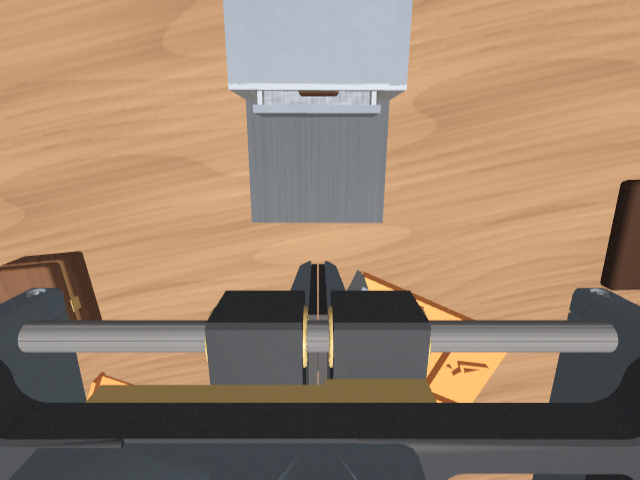

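View pics/s11.png

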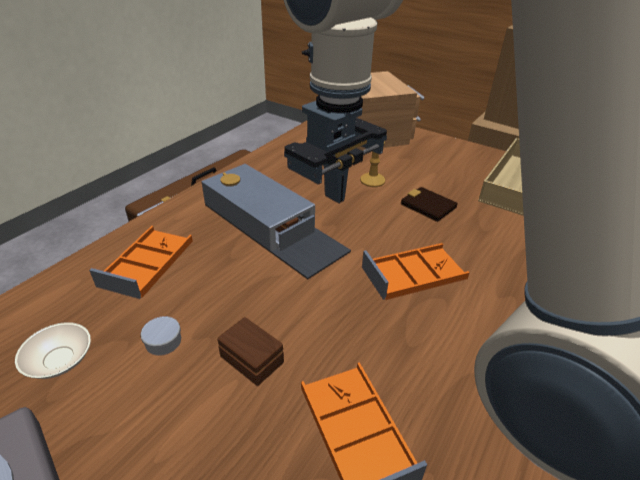

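The face is about 17 mm in front of the mouth, and the box's brown edge shows behind it at (318,93). I'll wait another second, check again and hand in.

>>> send_rows --pt "0 0 0" --pt "0 0 0" --pt "0 0 0" --pt "0 0 0" --pt "0 0 0" --pt "0 0 0" --pt "0 0 0" --pt "0 0 0" --yaw '[0,0,0,0,0,0,0,0]' --gripper '[0,0,0,0,0,0,0,0]'

```text
t: 22.65
ee_pos: [0.4817, -0.0464, 0.1652]
ee_rot: [-0.632, 0.775, 0.0, -0.0]
contact_force: [0.7, 1.1, 0.5]
grip_width: 0.006
```

```bash
python3 - <<'E'
from h import *
M=T();im=pic("wrist","w12")
a=cv2.imread("pics/w11.png")[:230,200:430];b=cv2.imread("pics/w12.png")[:230,200:430]
print("diff",cv2.absdiff(a,b).mean(), "shift",cv2.phaseCorrelate(a[:,:,1].astype(np.float32),b[:,:,1].astype(np.float32)))
for r in cams.mark_of("wrist","tray_face")[:1]:
    p=onz("wrist",*r["at"],.029,M);print(r,(p-[.5925,-.0698,0])@[.979,-.203,0])
s=cv2.imread("pics/s11.png")[205:255,260:330];cv2.imwrite("pics/s11c.png",cv2.resize(s,None,fx=8,fy=8,interpolation=cv2.INTER_CUBIC))
E
```

```text
diff 1.3748393194706994 shift ((-0.03756418800108463, -0.08654088525270254), 1.0057162874274783)
{'at': [118.4, 315.8], 'confidence': 0.9} -0.017485993191242458
```

View pics/s11c.png

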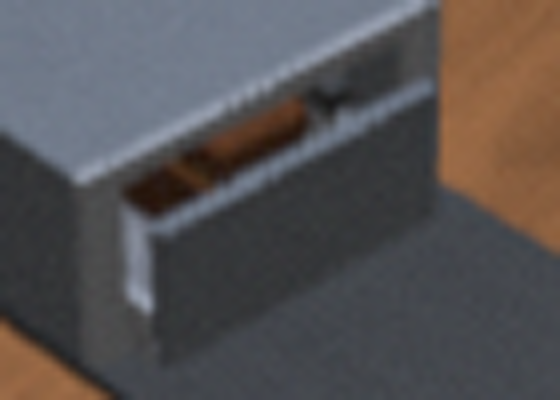

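The tray hasn't moved in a second. The box's posture through the gap isn't clear to me, though, so I'll check it against a projected upright box.

```bash
python3 - <<'E'
from h import *
a=np.radians(-11.75);ex=np.array([np.cos(a),np.sin(a),0]);ey=np.array([-np.sin(a),np.cos(a),0]);ez=np.array([0,0,1.])
c=np.array([.6139,-.0748,.012])
outs=[]
for name,f,roi in (("side","pics/s11.png",(200,260,255,335)),("wrist","pics/w12.png",(70,130,270,370))):
    M=T(); im=cv2.imread(f); r0,r1,c0,c1=roi;k=8 
    v=cv2.resize(im[r0:r1,c0:c1],None,fx=k,fy=k,interpolation=cv2.INTER_CUBIC)
    P=lambda p:tuple(int(x) for x in ((np.array(proj(name,p,M)[::-1])-[c0,r0]+.5)*k))
    for z,col in ((.042,(0,255,0)),(0,(255,0,0)),(.029,(0,255,255))):
        q=[P(c+sx*.025*ex+sy*.017*ey+z*ez) for sx,sy in ((1,1),(1,-1),(-1,-1),(-1,1))]
        cv2.polylines(v,[np.array(q)],True,col,1)
    cv2.imwrite(f"pics/ov_{name}.png",v)
E
```

```text
(no output)
```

View pics/ov_side.png

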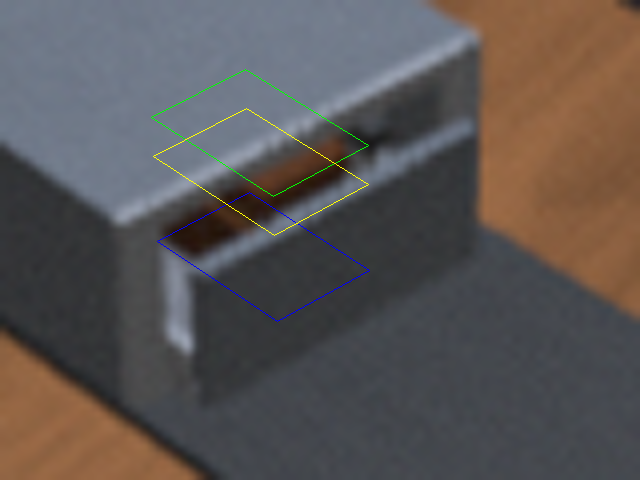

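View pics/ov_wrist.png

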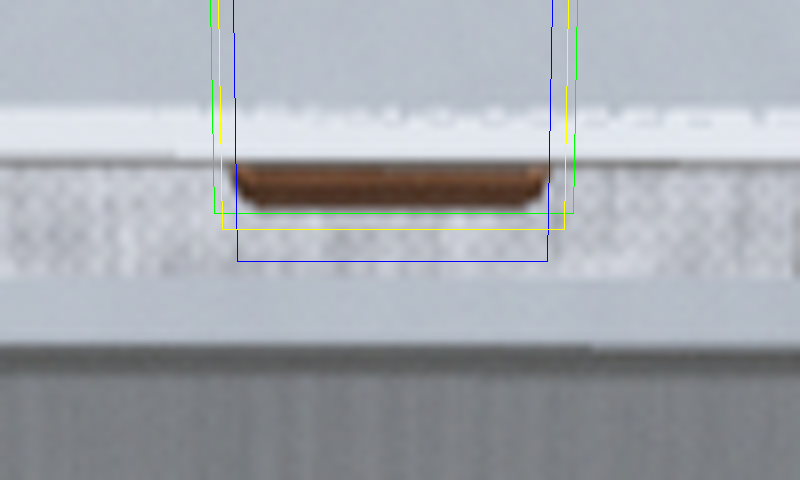

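```bash
python3 - <<'E'
from h import *
a=np.radians(-11.75);ex=np.array([np.cos(a),np.sin(a),0]);ey=np.array([-np.sin(a),np.cos(a),0]);ez=np.array([0,0,1.])
c=np.array([.6139,-.0748,.012])+.007*ex
V=[]
for name,f,roi in (("side","pics/s11.png",(205,255,265,325)),("wrist","pics/w12.png",(75,125,290,350))):
    M=T(); im=cv2.imread(f); r0,r1,c0,c1=roi;k=6
    im=np.clip(im.astype(float)*1.5,0,255).astype(np.uint8)
    v=cv2.resize(im[r0:r1,c0:c1],None,fx=k,fy=k,interpolation=cv2.INTER_CUBIC);V0=v.copy()
    P=lambda p:tuple(int(x) for x in ((np.array(proj(name,p,M)[::-1])-[c0,r0]+.5)*k))
    for z,col in ((.042,(0,255,0)),(0,(255,0,0)),(.029,(0,255,255))):
        q=[P(c+sx*.025*ex+sy*.017*ey+z*ez) for sx,sy in ((1,1),(1,-1),(-1,-1),(-1,1))]
        cv2.polylines(v,[np.array(q)],True,col,1)
    V.append(np.hstack([V0,v]))
cv2.imwrite("pics/ov2.png",np.vstack(V))
E
```

```text
(no output)
```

View pics/ov2.png

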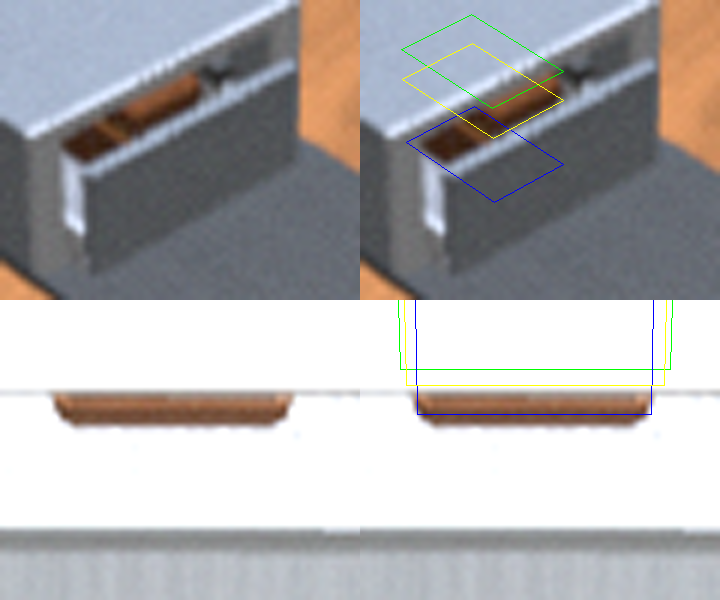

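The projection fits an upright box moved about 7 mm towards the divider: its front corner, the brass line on the left side and the front underside edge all agree. Handing in.

```bash
python3 -c "
from h import *
print(order.finish_job(), ctrl.observe()['t'])"
```

```text
the job is handed in; nothing more can be done
the job is handed in; nothing more can be done
```

The ring box is upright in the tray's front compartment and the tray is latched in. I handed the job in after about 23 s of robot time; no verdict is reported.

- **Placing:** I gripped the box across its 34 mm sides and lowered it into the compartment. The force reached about 20 N as it touched the floor; I eased off before letting go. A picture afterwards showed it standing on its own.
- **Pressing:** I pushed the face with the fingers shut, in small steps. The highest push reading was 14.3 N along the tray (about 16.5 N in all). Force was only read at the end of each call, so I can't rule out brief peaks in between.
- **Last checks:** After release the face stood about 17 mm in front of the mouth, inside the latched range of 9–37 mm. A second look about 1 s later showed no movement, with the robot clear of everything.
- **What disagreed:** The box sits about 7 mm further towards the divider than where I let go of it. Only its upper front shows above the panel, but that part fits an upright box in both the side and wrist views.
- **Rest of the table:** Nothing else on the table looked disturbed in the pictures I viewed.

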